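# Shut the scanner charging box: move its door stay to the last hole and close the hasp

### The arm

A 6-joint arm with a two-finger parallel gripper is mounted at the origin on the work surface. World frame = base frame: x ahead of the robot, y to its left, z up, the work surface at z = 0. Lengths are in m, angles in rad, forces in N, time in s.
With the tool pointing down it reaches from about 0.35 to 0.85 m from the base axis. Payload 8.1 kg.
Tool frame: the origin (TCP) lies between the finger pads; the fingertips stand 11 mm ahead of it and the grasp point (between the pads) lies 8 mm behind it; y points along the fingers, x is the direction in which the jaws open and shut, and the axes are right-handed (so a half turn about y gives the same grasp; the last joint's range is limited). The gripper opens to 93 mm and grips with 3 to 60 N. Pads are 15 mm wide; open, the fingers measure 128 mm over their backs; the gripper's body (75 mm by 188 mm) begins 65 mm behind the grasp point.
Start: joints at [-1.239, 0.13, 1.488, -0, 1.523, -0.085], TCP at [0.243, -0.549, 0.23] pointing down, gripper open.
Joint ranges: [-2.96, 2.96], [-0.89, 2.26], [0.02, 2.5], [-1.34, 4.48], [0, 2.73], [-2.66, 2.66]. Speed limits (rad/s): [2.39, 2.39, 2.79, 3.14, 3.14, 3.14].

### API

Orientations are given as a rotation vector (axis times angle).
In Python, from plant import readout, optics, robot gives the robot as it stands.
- The arm moves only by the shell command python3 -m creep 'ROWS' [FORCE]. ROWS is JSON, a list that holds one entry, the list of rows, each a list of 7 numbers: the closure, from 0 (fully open) to 1 (shut), then the shift along the tool's x, y, z in cm, then the turn, a rotation vector about the tool's x, y, z in degrees. In form: [[[grip, x, y, z, wx, wy, wz], ...]]. A call has exactly 8 rows; each row shifts and turns the pose as measured when the row begins, along the tool's axes as they then stand; what a row does not reach is not made up. A row lasts 1/10 s, in which the tool goes at most 50 mm and 8.59 degrees, less where a joint would pass 70% of its speed; a pose out of reach is approached as far as the arm can. A call is refused whole if a number of a shift passes 5 or a number of a turn 8.59, either way. A call with a gripper value outside its range is refused whole. The fingers move at their own pace and stop on an object; FORCE is the grip in N (left out, the last holds). Time passes only in rows, so rows that do not move let the fingers close, or fill a call up. It gives the time, the measured TCP pose, the force and the opening at its end, in the units of the state.
- readout.read_state(): the state, without advancing time (a new reading comes with each control period).
- optics.read_camera(name): name is "side" or "top"; returns a dict with "frame" (480x640x3 uint8, red, green, blue), "depth" (480x640 float32, m along the optical axis (not along the pixel's ray), 0 where there is no reading), "intrinsics" (3x3 intrinsics, pixels), "dist_coeffs" ([k1, k2, p1, p2, k3] as OpenCV has them; the pictures are not rectified), "R" (3x3) and "t" (3): a world point X has camera coordinates R X + t. Camera axes: x right, y down, z forward; pixel columns grow to the right and rows downward; lengths in m; the calibration is good to about 2 mm. A picture is of the moment at which its call begins.
- robot.close_job(): hands the job in, once; it reports no verdict.
The state is a dict: "t": time; "q": joint angles; "dq": joint speeds; "joint_torque": joint torques, N m; "tool_pos": TCP position; "orientation": TCP orientation; "force": force on the tool from outside, world axes, zero at the start; "wrist_torque": the same for the moment, N m; "opening": finger opening in m.
Only numpy, scipy, OpenCV 4.12 (cv2) and the standard library are available. Lean on these libraries where they do the work, as an engineer would, in place of code of your own. Each camera call takes 0.05 s, during which the arm holds its last target. There are 200 camera calls.

### The job

The scanners have finished charging, so close up their box for the night. Lift the door's stay off its pin, draw the door fully shut and drop the stay's hole nearest the door over the pin, so that the stay lies flat; then swing the hasp over until it lies flat over the staple on the door. Leave the things that stand on and beside the box where they are.

Things in the scene. Friction and masses are not known exactly. Their poses are not given: they have to be found in the camera images.
- box: Grey steel charging box for hand scanners, fixed to the table, 200 x 320 mm, 150 mm high; origin at the centre of its underside, z up. Its own +x side is the open front with the door, +y is the side with the hasp. All positions below 'in the box frame' are from this origin, in mm, for the door fully shut.
- door (a joint): Door (clear pane in a grey frame, 16 mm thick, 310 mm wide, 144 mm high, friction-held) on the box's front. Its upright hinge axis is at x 108, y -150 in the box frame; at 0 rad it is shut and lies along +y from the hinge; it grows as the door swings out towards the box's +x side (clockwise seen from above), up to 1.2. It starts at 0.61. It is moved by pushing or pulling the stay.
- swivel (a joint): Free turn of the stay about the upright pivot post on the door's top edge, 170 mm from the hinge axis (x 108, y 20 in the box frame when shut). 0 when the stay, with the door shut, points from the pivot to the pin, i.e. along box-frame direction -136.5 degrees (seen from above, anticlockwise from the box's +x); grows anticlockwise, relative to the door. So the stay's direction in the box frame is -2.383 rad - door + swivel.
- stay (a joint): Up-tilt of the stay about a level axis through its pivot at the underside of the stay, 180 mm above the table. 0 = level, resting (seated); it falls back to 0 or onto the pin by its weight when let go. Up to 0.9. Lifting clear of the pin needs about 0.12 with the wide hole at the pin and 0.22 with the shut hole at the pin.
- stay_fin (a point): Centre of the upright thumb fin at the free end of the stay: 46 mm long along the stay, 10 mm thick, 36 mm high, 191 mm from the pivot along the stay and 18 mm above the stay's underside. Its x axis points along the stay, away from the pivot. The stay is a flat steel bar 26 mm wide, 5 mm thick, lying 30 mm above the box's top; nothing lies beneath the fin down to the box's top.
- hole_shut (a point): Centre, at the bar's underside, of the hole nearest the pivot (79.9 mm from it): it falls over the pin when the door is shut. All three holes are 15 mm across, right through.
- hole_mid (a point): Centre, at the underside, of the middle hole, 118 mm from the pivot.
- hole_wide (a point): Centre, at the underside, of the hole farthest from the pivot (157.3 mm); the stay starts with this hole over the pin.
- pin_seat (a point): Axis of the upright fixed steel pin on the box's top, at the height where the stay's underside rests (180 mm above the table); at x 50, y -35 in the box frame. The pin is 8 mm in diameter and its top is 16 mm above this point.
- hasp (a joint): Hasp: steel strap 32 mm wide, 4 mm thick, reaching 100 mm from its level hinge axis, which lies along the box's y at x 45, y 110, z 181 in the box frame. 0 = lying level towards the box's +x side, over the staple; pi/2 = straight up; it starts folded back over the box's top at 1.9 to 2.5 (limit 2.7). A stiff hinge: it stays at any angle it is left at (0.06 N m, under 1 N at its end), so it must be taken or pressed all the way down.
- hasp_end (a point): On the hasp's middle line, 87 mm from its hinge axis, between its slot (24 x 20 mm, centre 63 mm from the hinge) and its free end; a place to take it by its 32 mm width. Its x axis points along the strap, away from the hinge.
- staple_top (a point): Top of the staple, a steel lug 6 x 12 mm, 18 mm high, on a block on the door's top edge, 260 mm from the door hinge; with the door shut it stands below the hasp's slot, and its top is 199 mm above the table.
- label_roll_mid (a point): Centre of a roll of white labels, 50 mm across, 30 mm high, standing on the box's top; a bystander.
- tape_dispenser: Grey tape dispenser, 150 x 70 mm, 105 mm high, on the table at the box's +y side; origin under its centre; a bystander.
- scanner: Hand scanner lying on the table at the box's -y side, about 185 x 70 mm, 35 mm high; origin under its head; a bystander.
- small_carton: Cardboard carton 120 x 90 mm, 70 mm high, on the table beyond the box on the door-hinge side; origin under its centre; a bystander.

How it is judged:
On the way, in this order (a step that is already met when the one before it is completed fails the run):
1. the stay is lifted clear of its pin (value of joint stay above 0.13 rad), for 0.1 s.
2. the door is shut and the hole nearest the pivot is down over the pin, the hasp still open (horizontal distance between hole_shut and pin_seat below 0.007 m and value of joint stay below 0.05 rad and value of joint door below 0.06 rad and value of joint hasp above 0.5 rad), for 0.2 s.
3. the hasp lies flat over the staple (value of joint hasp below 0.15 rad and value of joint door below 0.06 rad), for 0.2 s.
At the end, for the whole second after the job is handed in: The door is shut (within 0.06 rad), the stay lies flat (tilt under 0.05 rad) with its hole nearest the pivot over the pin (within 7 mm), the hasp lies over the staple (within 0.15 rad of level), and all is at rest (all of step 3 and horizontal distance between hole_shut and pin_seat below 0.007 m and value of joint stay below 0.05 rad and velocity of joint hasp between -0.1 and 0.1 rad/s and velocity of joint door between -0.1 and 0.1 rad/s); the robot touches nothing.
It fails at once if a bystander (label roll, tape dispenser, scanner or small carton) is moved by more than 30 mm (distance of any of label_roll_mid, tape_dispenser, scanner, small_carton from where it was at the start of the episode above 0.03 m).
It also fails if it takes over 62 s, if anything falls off the work surface, if the arm or the gripper's body presses on something with over 40 N, if the wrist force passes 120 N, or if a joint passes its speed limit or range.

## Working session

There is one attempt and no reset: what is moved stays moved. The work goes in short steps, Python scripts to look and compute and a shell command to move; the robot and the scene stay as the last step left them, time stands still between calls to the robot, and variables do not carry over. Pictures are saved under pics/ and viewed, about 8 in all and at most 12, crops included, and the job is handed in when it is done.

```bash
ls; mkdir -p pics
cat > h.py <<'E'
import numpy as np, cv2
from plant import readout, optics, robot
def cam(n):
    c=optics.read_camera(n); return {k:(np.array(v) if k!='frame' else v) for k,v in c.items()}
def save(c,name): cv2.imwrite('pics/'+name,cv2.cvtColor(c['frame'],cv2.COLOR_RGB2BGR))
def proj(c,P):
    return cv2.projectPoints(np.array(P,float).reshape(-1,1,3),cv2.Rodrigues(c['R'])[0],c['t'],c['intrinsics'],c['dist_coeffs'])[0][:,0]
def cloud(c):
    h,w=c['depth'].shape
    uv=np.stack(np.meshgrid(np.arange(w),np.arange(h)),-1).reshape(-1,1,2).astype(float)
    n=cv2.undistortPoints(uv,c['intrinsics'],c['dist_coeffs'])[:,0]
    X=np.c_[n,np.ones(len(n))]*c['depth'].reshape(-1,1)
    return ((X-c['t'])@c['R']).reshape(h,w,3)
E
python3 - <<'E'
from h import *
s=readout.read_state(); print(s)
for n in('top','side'):
    c=cam(n); save(c,n+'0.png'); np.savez(''+n+'0.npz',**c)
    print(n,-c['R'].T@c['t'],(c['depth']>0).mean(),c['R'][2])
E
```

```text
pics
{'t': 0.0, 'q': array([-1.23938424e+00,  1.31130156e-01,  1.48924100e+00,  3.00331364e-06,
        1.52300200e+00, -8.53955263e-02]), 'dq': array([ 8.54857974e-05, -4.68234033e-04,  2.27243011e-03,  2.19457366e-03,
       -4.17620530e-05,  1.98600968e-04]), 'joint_torque': array([-2.97615668e-03, -5.59841430e+01, -4.91767788e+01,  7.65668065e-02,
        3.58009490e-02, -1.59300648e-04]), 'tool_pos': array([ 0.24275596, -0.54811537,  0.22862697]), 'orientation': array([-1.37690715,  0.89794257, -0.89563754]), 'force': array([-0.27198564, -0.4093991 , -0.68009467]), 'wrist_torque': array([-0.00772492, -0.005312  ,  0.0187927 ]), 'opening': 0.0932328620211536}
top [0.37807966 0.01374097 1.45497961] 0.9959700520833333 [ 0.17050868  0.01206334 -0.98528233]
side [0.27730833 0.74832952 0.95731192] 0.9960416666666667 [ 0.2747888  -0.63552181 -0.72152834]
```

View pics/top0.png

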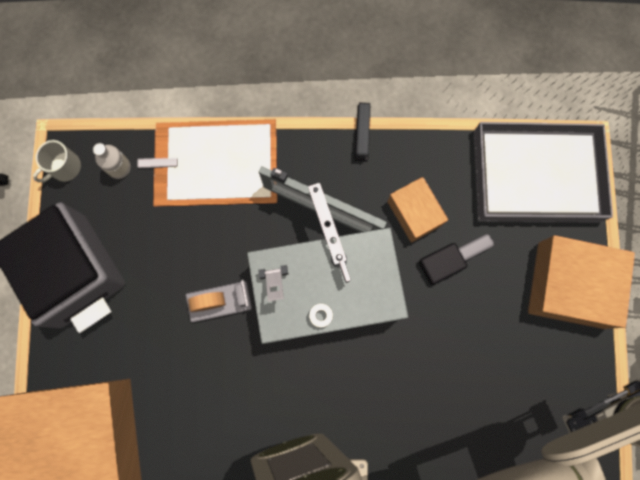

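View pics/side0.png

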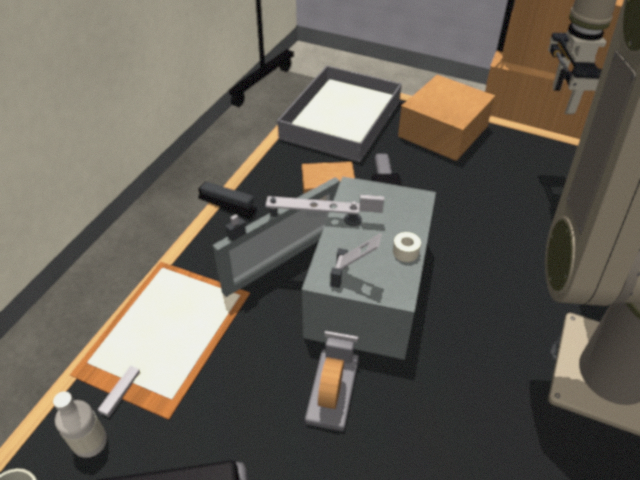

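The top view shows the box top (corners near (248,252), (392,230), (407,318), (262,342)), with the door open at upper left. The stay runs from (316,190) to (346,278). The hasp is folded back at (272,280) and the label roll is at (320,316). The side view agrees. Next I fit the box pose from the depth data.

```bash
cat > fit.py <<'E'
from h import *
C={n:dict(np.load(n+'0.npz')) for n in('top','side')}
from scipy.spatial.transform import Rotation as Rn
for n,c in C.items():
    P=cloud(c).reshape(-1,3)
    m=(abs(P[:,2]-.15)<.006)&(P[:,0]>.3)&(P[:,0]<.75)&(abs(P[:,1])<.3)
    Q=P[m]
    mask=np.zeros((500,500),np.uint8); ij=((Q[:,:2]-[.3,-.25])*1000).astype(int)
    ok=((ij>=0)&(ij<500)).all(1); mask[ij[ok,0],ij[ok,1]]=255
    mask=cv2.morphologyEx(mask,cv2.MORPH_CLOSE,np.ones((9,9)));mask=cv2.morphologyEx(mask,cv2.MORPH_OPEN,np.ones((31,31)))
    ct=max(cv2.findContours(mask,0,2)[0],key=cv2.contourArea)
    (cy,cx),wh,a=cv2.minAreaRect(ct); print(n,'box c',cx/1000+.3,cy/1000-.25,wh,a,'z',np.median(Q[:,2]))
    b=cv2.boxPoints(((cy,cx),wh,a)); print((b[:,::-1]/1000+[.3,-.25]).round(3).tolist())
    # things above the box
    for lo,hi,nm in((.175,.20,'stay'),(.2,.23,'fin/hasp')):
        m=(P[:,2]>lo)&(P[:,2]<hi)&(P[:,0]>.3)&(P[:,0]<.8)&(abs(P[:,1])<.25); 
        print(nm,m.sum(),P[m].mean(0).round(3))
E
python3 fit.py
```

```text
top box c 0.5063160095214844 -0.01098802185058595 (201.5144500732422, 321.3677062988281) 79.69515228271484 z 0.14906928287735424
[[0.436, -0.187], [0.378, 0.129], [0.577, 0.165], [0.634, -0.151]]
stay 1605 [0.589 0.019 0.184]
fin/hasp 256 [0.52  0.034 0.213]
side box c 0.505454345703125 -0.012740768432617178 (200.55551147460938, 325.94683837890625) 80.01258087158203 z 0.1500874101087849
[[0.435, -0.191], [0.378, 0.13], [0.576, 0.165], [0.632, -0.156]]
stay 2058 [0.582 0.019 0.184]
fin/hasp 409 [0.518 0.025 0.212]
```

```bash
cat > model.py <<'E'
from h import *
from scipy.spatial.transform import Rotation as Rn
c0=np.array([.506,-.012,0]); yaw=np.radians(10.2)
B=Rn.from_euler('z',yaw).as_matrix()
def W(p): return np.array(p)/1000@B.T+c0       # box mm -> world m
def Bx(P): return (np.array(P)-c0)@B*1000
def pivot(d): return np.array([108+170*np.sin(d),-150+170*np.cos(d),180.])
def stay(d,phi,tilt,r,h): # phi: stay dir in box frame; point r along, h above underside
    u=np.array([np.cos(phi),np.sin(phi),0]);z=np.array([0,0,1.])
    return pivot(d)+r*(np.cos(tilt)*u+np.sin(tilt)*z)+h*(np.cos(tilt)*z-np.sin(tilt)*u)
E
cat > m2.py <<'E'
from model import *
C={n:dict(np.load(n+'0.npz')) for n in('top','side')}
d=.61; pv=pivot(d); phi=np.arctan2(-35-pv[1],50-pv[0]); print('phi',np.degrees(phi))
print('pred fin top',stay(d,phi,0,191,36))
pts=[W(stay(d,phi,0,r,5)) for r in(0,79.9,118,157.3)]+[W(stay(d,phi,0,r,36)) for r in(168,214)]+[W([50,-35,196]),W([45,110,181]),W([108+260*np.sin(d),-150+260*np.cos(d),199])]+[W([x,y,150]) for x in(-100,100) for y in(-160,160)]
ims=[]
for n,c in C.items():
    P=Bx(cloud(c).reshape(-1,3))
    m=(P[:,2]>203)&(P[:,2]<225)&(abs(P[:,0]-17)<50)&(abs(P[:,1]+40)<30)
    print(n,'fin top',m.sum(),P[m].mean(0).round(1),P[m].min(0).round(1),P[m].max(0).round(1))
    m=(P[:,2]>185)&(P[:,2]<300)&(abs(P[:,1]-110)<25)&(abs(P[:,0])<90); q=P[m]
    v=np.linalg.svd(q-q.mean(0))[2]; print(n,'hasp',m.sum(),q.min(0).round(1),q.max(0).round(1),'ang',np.degrees(np.arctan2(q[:,2]-181,q[:,0]-45))[q[:,2]>215].mean().round(1) )
    m=(P[:,2]>160)&(P[:,2]<183)&(P[:,0]<-20)&(abs(P[:,1])<150)&(P[:,0]>-100); print('roll',m.sum(),P[m].mean(0).round(1),P[m].min(0).round(1),P[m].max(0).round(1))
    # stay bar: direction
    m=(P[:,2]>179)&(P[:,2]<191)&(P[:,0]>55)&(P[:,0]<195)&(abs(P[:,1]+22)<35); l=cv2.fitLine(P[m][:,:2].astype(np.float32),2,0,.01,.01).ravel(); print('bar',m.sum(),np.degrees(np.arctan2(-l[1],-l[0])),'y at x=50',l[3]+(50-l[2])*l[1]/l[0],'y at pv',l[3]+(pv[0]-l[2])*l[1]/l[0],pv, np.median(P[m][:,2]))
    im=cv2.cvtColor(c['frame'],cv2.COLOR_RGB2BGR); uv=proj(c,pts); u0=uv.mean(0)
    x,y=(uv.min(0)-20).astype(int);X,Y=(uv.max(0)+20).astype(int)
    im=cv2.resize(im[y:Y,x:X],None,fx=2.2,fy=2.2,interpolation=cv2.INTER_CUBIC)
    for u in uv: cv2.circle(im,tuple(((u-[x,y]+.5)*2.2).astype(int).tolist()),2,(0,0,255),-1)
    ims.append(cv2.resize(im,(390,int(im.shape[0]*390/im.shape[1]))))
H=max(i.shape[0] for i in ims)
cv2.imwrite('pics/ov.png',np.hstack([cv2.copyMakeBorder(i,0,H-i.shape[0],0,5,0) for i in ims]))
s=readout.read_state(); print(Rn.from_rotvec(s['orientation']).as_matrix().round(3))
E
python3 m2.py
```

```text
phi -171.09743215658904
pred fin top [ 16.68845838 -40.21797776 216.        ]
top fin top 114 [ 17.5 -37.7 213.5] [ -5.4 -46.5 203.1] [ 40.5 -30.2 219.6]
top hasp 420 [-21.1  85.  185. ] [ 54.8 134.9 260.6] ang 130.2
roll 327 [-64.3  26.7 178. ] [-88.4   1.8 161.7] [-39.2  51.2 182.9]
bar 672 -171.03448 y at x=50 -33.320374 y at pv -8.805285428988137 [205.38746822 -10.65983697 180.        ] 183.80007968657176
side fin top 187 [ 16.1 -36.2 211.5] [ -6.3 -45.6 203.1] [ 38.8 -29.4 217.8]
side hasp 567 [-22.4  85.1 185. ] [ 54.1 134.8 259.6] ang 130.6
roll 593 [-65.   31.  174.9] [-89.7  -1.2 160. ] [-40.   52.3 182.7]
bar 745 -170.87215 y at x=50 -33.05582 y at pv -8.089290932089758 [205.38746822 -10.65983697 180.        ] 184.46506134391512
[[ 0.405 -0.001  0.914]
 [-0.914  0.002  0.405]
 [-0.002 -1.     0.   ]]
```

View pics/ov.png

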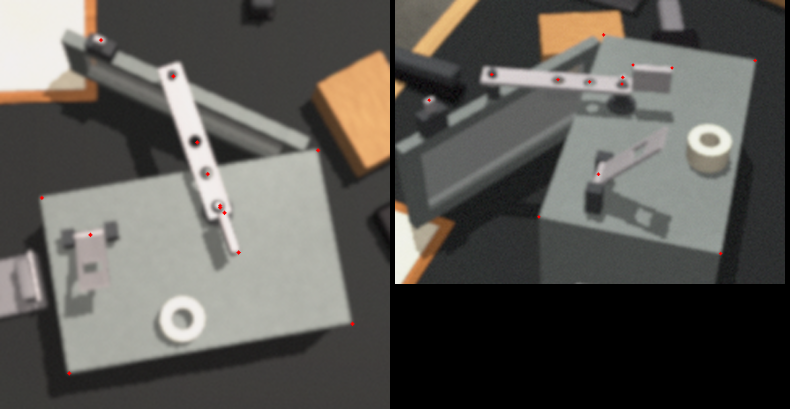

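Overlay matches well (red dots on the holes at (172,76), (196,142), (208,174), (220,206)); only a ~1.5 mm shift in box y is needed. The hasp is at about 2.27 rad. Next: the move planner and the approach.

```bash
sed -i 's/^c0=.*/c0=np.array([.5057,-.0105,0])/' model.py
cat > plan.py <<'E'
from model import *
def cur():
    s=readout.read_state(); return np.array(s['tool_pos']),Rn.from_rotvec(s['orientation']),s
def finpose(d,phi,tilt,h=12,r=191):
    p=W(stay(d,phi,tilt,r,h)); u=B@[np.cos(phi),np.sin(phi),0]; up=np.array([0,0,1.])
    z=-(np.cos(tilt)*u+np.sin(tilt)*up); x=np.cross(up,u); y=np.cross(z,x)
    return p,Rn.from_matrix(np.c_[x,y,z])
def rows(poses,g,start=None):
    p,R=start or cur()[:2]; out=[]
    for q,S in poses:
        out.append([g]+(R.inv().apply(q-p)*100).round(2).tolist()+np.degrees((R.inv()*S).as_rotvec()).round(1).tolist()); p,R=q,S
    for i in range(0,len(out),8): print(str([out[i:i+8]]).replace(' ',''))
def line(T,n,start=None):
    from scipy.spatial.transform import Slerp
    p,R=start or cur()[:2]; q,S=T; sl=Slerp([0,1],Rn.concatenate([R,S]))
    return [(p+(q-p)*k/n,sl(k/n)) for k in range(1,n+1)]
def err(T):
    p,R,s=cur(); q,S=T
    print('err tool cm',(R.inv().apply(q-p)*100).round(2),'deg',np.degrees((R.inv()*S).as_rotvec()).round(1),'t',round(s['t'],2),'F',np.round(s['force'],1),'open',round(s['opening'],4))
PHI0=np.radians(-171.1); PHI1=np.radians(-136.5)
E
python3 - <<'E'
from plan import *
p,R=finpose(.61,PHI0,0); print(p); rows(line((p+[0,0,.1],R),16),0)
E
```

```text
Traceback (most recent call last):
  File "plan.py", line 1, in <module>
    from model import *
  File "model.py", line 4, in <module>
    B=Rn.from_euler('z',yaw).as_matrix()
                        ^^^
NameError: name 'yaw' is not defined
```

```bash
sed -i 's/^c0=.*/&; yaw=np.radians(10.2)/' model.py
python3 - <<'E'
from plan import *
p,R=finpose(.61,PHI0,0); print(p); rows(line((p+[0,0,.1],R),16),0)
E
```

```text
[ 0.5292439 -0.047119   0.192    ]
[[[0,-2.14,-0.39,2.9,-0.0,0.3,-0.0],[0,-2.15,-0.39,2.89,-0.0,0.3,-0.0],[0,-2.17,-0.39,2.88,-0.0,0.3,-0.0],[0,-2.18,-0.39,2.87,-0.0,0.3,-0.0],[0,-2.2,-0.39,2.86,-0.0,0.3,-0.0],[0,-2.21,-0.39,2.85,-0.0,0.3,-0.0],[0,-2.23,-0.39,2.84,-0.0,0.3,-0.0],[0,-2.24,-0.39,2.82,-0.0,0.3,-0.0]]]
[[[0,-2.26,-0.39,2.81,-0.0,0.3,-0.0],[0,-2.27,-0.39,2.8,-0.0,0.3,-0.0],[0,-2.29,-0.39,2.79,-0.0,0.3,-0.0],[0,-2.3,-0.39,2.78,-0.0,0.3,-0.0],[0,-2.32,-0.39,2.77,-0.0,0.3,-0.0],[0,-2.33,-0.39,2.75,-0.0,0.3,-0.0],[0,-2.34,-0.4,2.74,-0.0,0.3,-0.0],[0,-2.36,-0.4,2.73,-0.0,0.3,-0.0]]]
```

```bash
python3 -m creep '[[[0,-2.1,-0.6,2.9,0,0.3,0],[0,-2.2,-0.6,2.9,0,0.3,0],[0,-2.2,-0.6,2.9,0,0.3,0],[0,-2.2,-0.6,2.9,0,0.3,0],[0,-2.2,-0.6,2.9,0,0.3,0],[0,-2.2,-0.4,2.8,0,0.3,0],[0,-2.2,-0.4,2.8,0,0.3,0],[0,-2.2,-0.4,2.8,0,0.3,0]]]' && python3 -m creep '[[[0.5,-2.3,-0.4,2.8,0,0.3,0],[0.5,-2.3,-0.4,2.8,0,0.3,0],[0.5,-2.3,-0.4,2.8,0,0.3,0],[0.5,-2.3,-0.4,2.8,0,0.3,0],[0.5,-2.3,-0.4,2.8,0,0.3,0],[0.5,-2.3,-0.4,2.7,0,0.3,0],[0.5,-2.3,-0.3,2.7,0,0.3,0],[0.5,-2.3,-0.3,2.7,0,0.3,0]]]'
python3 - <<'E'
from plan import *
p,R=finpose(.61,PHI0,0); err((p+[0,0,.1],R)); rows(line((p+[0,0,.03],R),8),0)
E
```

```text
t: 0.9
tool_pos: [0.3869, -0.2906, 0.267]
orientation: [-1.356, 0.944, -0.927]
force: [0.6, -0.1, 0.7]
opening: 0.0923
t: 1.7
tool_pos: [0.5353, -0.0305, 0.2971]
orientation: [-1.341, 0.98, -0.957]
force: [0.3, -1.0, 0.2]
opening: 0.0465
err tool cm [ 1.39  0.49 -1.09] deg [ 0.3 -0.7 -0.8] t 1.7 F [ 0.3 -1.   0.2] open 0.0465
[[[0,0.19,0.94,-0.13,0.0,-0.1,-0.1],[0,0.18,0.94,-0.13,0.0,-0.1,-0.1],[0,0.18,0.94,-0.13,0.0,-0.1,-0.1],[0,0.18,0.94,-0.13,0.0,-0.1,-0.1],[0,0.18,0.94,-0.14,0.0,-0.1,-0.1],[0,0.18,0.94,-0.14,0.0,-0.1,-0.1],[0,0.18,0.94,-0.14,0.0,-0.1,-0.1],[0,0.17,0.94,-0.14,0.0,-0.1,-0.1]]]
```

```bash
python3 -m creep '[[[0.5,0.5,0.5,-0.4,0,-0.2,-0.2],[0.5,0.5,0.5,-0.4,0,-0.2,-0.2],[0.5,0.4,1,-0.3,0.1,-0.2,-0.2],[0.5,0,1.4,0,0,0,0],[0.5,0,1.4,0,0,0,0],[0.5,0,1.3,0,0,0,0],[0.5,0,1,0,0,0,0],[0.5,0,0,0,0,0,0]]]'
python3 - <<'E'
from plan import *
T=finpose(.61,PHI0,0); err(T)
c=cam('side'); P=T[0]
u=proj(c,P)[0].astype(int); im=cv2.cvtColor(c['frame'],4)[u[1]-80:u[1]+70,u[0]-100:u[0]+100]
d=cam('top'); u=proj(d,P)[0].astype(int); im2=cv2.cvtColor(d['frame'],4)[u[1]-75:u[1]+75,u[0]-100:u[0]+100]
cv2.imwrite('pics/a.png',cv2.resize(np.hstack([im,im2]),None,fx=2,fy=2,interpolation=2))
E
```

```text
t: 2.5
tool_pos: [0.5268, -0.0467, 0.2165]
orientation: [-1.352, 0.968, -0.953]
force: [0.0, -0.0, -0.8]
opening: 0.0465
err tool cm [0.13 2.45 0.24] deg [ 0.5 -0.  -0.3] t 2.5 F [ 0.  -0.  -0.8] open 0.0465
```

View pics/a.png

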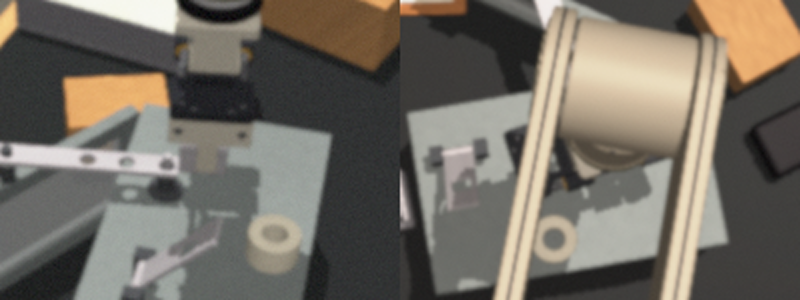

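The side view shows the finger in front of the fin at (205,160), in line with the stay, so I go down and grip.

```bash
python3 -m creep '[[[0.5,0.1,0.8,0.2,0.3,0,-0.3],[0.5,0,0.9,0,0,0,0],[0.5,0,0.7,0,0,0,0],[1,0,0,0,0,0,0],[1,0,0,0,0,0,0],[1,0,0,0,0,0,0],[1,0,0,0,0,0,0],[1,0,0,0,0,0,0]]]' 30
python3 - <<'E'
from plan import *
err(finpose(.61,PHI0,0))
rows([finpose(.61,PHI0,t) for t in np.linspace(0,.34,9)[1:]],1)
E
```

```text
t: 3.4
tool_pos: [0.5318, -0.0469, 0.195]
orientation: [-1.348, 0.955, -0.964]
force: [0.2, 0.3, -0.2]
opening: 0.0111
err tool cm [-0.07  0.3  -0.25] deg [-0.2  0.1  0.2] t 3.4 F [ 0.2  0.3 -0.2] open 0.0111
[[[1,-0.07,-0.51,-0.18,-2.6,0.0,0.2],[1,-0.0,-0.81,0.07,-2.4,-0.0,0.0],[1,0.0,-0.81,0.07,-2.4,0.0,0.0],[1,-0.0,-0.81,0.07,-2.4,0.0,0.0],[1,0.0,-0.81,0.07,-2.4,-0.0,-0.0],[1,-0.0,-0.81,0.07,-2.4,0.0,0.0],[1,0.0,-0.81,0.07,-2.4,-0.0,-0.0],[1,0.0,-0.81,0.07,-2.4,0.0,0.0]]]
```

```bash
python3 -m creep '[[[1,0,-0.8,0.1,-2.4,0,0],[1,0,-0.8,0.1,-2.4,0,0],[1,0,-0.8,0.1,-2.4,0,0],[1,0,-0.8,0.1,-2.4,0,0],[1,0,-0.8,0.1,-2.4,0,0],[1,0,-0.8,0.1,-2.4,0,0],[1,0,-0.8,0.1,-2.4,0,0],[1,0,-0.8,0.1,-2.4,0,0]]]'
python3 - <<'E'
from plan import *
k=dict(r=188.5,h=15)
err(finpose(.61,PHI0,.34,**k))
n=24; S=np.linspace(0,1,n+1)[1:]
ps=[finpose(.61*(1-s),PHI0+(PHI1-PHI0)*s,.34,**k) for s in S]
rows(ps,1)
E
```

```text
t: 4.2
tool_pos: [0.5468, -0.0411, 0.2586]
orientation: [-1.635, 1.163, -0.821]
force: [-0.7, -0.4, -1.0]
opening: 0.0097
err tool cm [-0.01  0.16  0.03] deg [ 0.3 -0.1  0.1] t 4.2 F [-0.7 -0.4 -1. ] open 0.0097
[[[1,0.13,0.26,-0.27,0.3,-1.5,-0.4],[1,0.14,0.1,-0.29,-0.0,-1.4,-0.5],[1,0.14,0.1,-0.29,-0.0,-1.4,-0.5],[1,0.14,0.1,-0.29,0.0,-1.4,-0.5],[1,0.14,0.1,-0.29,-0.0,-1.4,-0.5],[1,0.14,0.1,-0.29,-0.0,-1.4,-0.5],[1,0.14,0.1,-0.29,0.0,-1.4,-0.5],[1,0.14,0.1,-0.29,-0.0,-1.4,-0.5]]]
[[[1,0.14,0.1,-0.29,0.0,-1.4,-0.5],[1,0.14,0.1,-0.29,0.0,-1.4,-0.5],[1,0.14,0.1,-0.29,0.0,-1.4,-0.5],[1,0.14,0.1,-0.29,0.0,-1.4,-0.5],[1,0.14,0.1,-0.29,-0.0,-1.4,-0.5],[1,0.14,0.1,-0.29,0.0,-1.4,-0.5],[1,0.14,0.1,-0.29,0.0,-1.4,-0.5],[1,0.14,0.1,-0.29,0.0,-1.4,-0.5]]]
[[[1,0.14,0.1,-0.29,0.0,-1.4,-0.5],[1,0.14,0.1,-0.29,0.0,-1.4,-0.5],[1,0.14,0.1,-0.29,-0.0,-1.4,-0.5],[1,0.14,0.1,-0.29,0.0,-1.4,-0.5],[1,0.14,0.1,-0.29,-0.0,-1.4,-0.5],[1,0.14,0.1,-0.29,-0.0,-1.4,-0.5],[1,0.14,0.1,-0.29,-0.0,-1.4,-0.5],[1,0.14,0.1,-0.29,0.0,-1.4,-0.5]]]
```

```bash
python3 -m creep '[[[1,0.13,0.2,-0.27,0.2,-1.4,-0.5],[1,0.14,0.1,-0.29,0,-1.4,-0.5],[1,0.14,0.1,-0.29,0,-1.4,-0.5],[1,0.14,0.1,-0.29,0,-1.4,-0.5],[1,0.14,0.1,-0.29,0,-1.4,-0.5],[1,0.14,0.1,-0.29,0,-1.4,-0.5],[1,0.14,0.1,-0.29,0,-1.4,-0.5],[1,0.14,0.1,-0.29,0,-1.4,-0.5]]]'
cat > nx.py <<'E'
import sys
from plan import *
k=dict(r=188.5,h=15); a,b=map(float,sys.argv[1:3]); n=8
f=lambda s:finpose(.61*(1-s),PHI0+(PHI1-PHI0)*s,.34,**k)
err(f(a)); rows([f(a+(b-a)*i/n) for i in range(1,n+1)],1)
E
python3 nx.py .3333 .6667
```

```text
t: 5.0
tool_pos: [0.5276, -0.0639, 0.2574]
orientation: [-1.724, 0.953, -0.681]
force: [0.8, -1.2, -1.3]
opening: 0.0097
err tool cm [-0.17 -0.03  0.21] deg [-0.1  1.1  0.7] t 5.0 F [ 0.8 -1.2 -1.3] open 0.0097
[[[1,-0.03,0.07,-0.09,-0.1,-0.2,0.2],[1,0.14,0.1,-0.29,-0.0,-1.4,-0.5],[1,0.14,0.1,-0.29,0.0,-1.4,-0.5],[1,0.14,0.1,-0.29,0.0,-1.4,-0.5],[1,0.14,0.1,-0.29,-0.0,-1.4,-0.5],[1,0.14,0.1,-0.29,-0.0,-1.4,-0.5],[1,0.14,0.1,-0.29,-0.0,-1.4,-0.5],[1,0.14,0.1,-0.29,-0.0,-1.4,-0.5]]]
```

```bash
python3 -m creep '[[[1,0.1,0.1,-0.2,0,-1,-0.3],[1,0.13,0.1,-0.28,0,-1.3,-0.5],[1,0.13,0.1,-0.28,0,-1.3,-0.5],[1,0.13,0.1,-0.28,0,-1.3,-0.5],[1,0.13,0.1,-0.28,0,-1.3,-0.5],[1,0.13,0.1,-0.28,0,-1.3,-0.5],[1,0.13,0.1,-0.28,0,-1.3,-0.5],[1,0.13,0.1,-0.28,0,-1.3,-0.5]]]'
python3 nx.py .6667 1
```

```text
t: 5.8
tool_pos: [0.5144, -0.0879, 0.2574]
orientation: [-1.795, 0.761, -0.55]
force: [1.4, -2.3, -0.2]
opening: 0.0098
err tool cm [-0.18 -0.05  0.23] deg [-0.   1.3  1. ] t 5.8 F [ 1.4 -2.3 -0.2] open 0.0098
[[[1,-0.05,0.06,-0.07,-0.0,-0.1,0.5],[1,0.14,0.1,-0.29,0.0,-1.4,-0.5],[1,0.14,0.1,-0.29,0.0,-1.4,-0.5],[1,0.14,0.1,-0.29,0.0,-1.4,-0.5],[1,0.14,0.1,-0.29,-0.0,-1.4,-0.5],[1,0.14,0.1,-0.29,-0.0,-1.4,-0.5],[1,0.14,0.1,-0.29,0.0,-1.4,-0.5],[1,0.14,0.1,-0.29,0.0,-1.4,-0.5]]]
```

```bash
python3 -m creep '[[[1,0.05,0.1,-0.2,0,-0.7,0],[1,0.13,0.1,-0.28,0,-1.3,-0.5],[1,0.13,0.1,-0.28,0,-1.3,-0.5],[1,0.13,0.1,-0.28,0,-1.3,-0.5],[1,0.13,0.1,-0.28,0,-1.3,-0.5],[1,0.13,0.1,-0.28,0,-1.3,-0.5],[1,0.13,0.1,-0.28,0,-1.3,-0.5],[1,0,0,0,0,0,0]]]'
cat > pv.py <<'E'
from plan import *
# where is the door/stay: side cam; bar direction & door
k=dict(r=188.5,h=15); err(finpose(0,PHI1,.34,**k))
p,R,s=cur(); M=R.as_matrix(); print('TCP box',Bx(p).round(1),'stay dir',np.degrees(np.arctan2(*Bx(-M[:,2]+c0)[[1,0]])),'tilt',np.arcsin(-M[2,2]))
u=-M[:,2]; v=-M[:,1]
for r in(0,79.9): print(r,'by hand',Bx(p-u*(.1885-r/1000)-v*.015).round(1))
E
python3 pv.py
python3 - <<'E'
from plan import *
pts=[W(pivot(0)+[0,0,5]),W(stay(0,PHI1,.34,79.9,5)),W([50,-35,196]),W([108,110,199]),W([116,160,150]),W([116,-160,150]),W([100,160,150])]
ims=[]
for n in('side','top'):
    c=cam(n); uv=proj(c,pts); o=proj(c,W([50,0,180]))[0].astype(int)-[100,85]
    im=cv2.resize(cv2.cvtColor(c['frame'],4)[o[1]:o[1]+170,o[0]:o[0]+200],None,fx=2,fy=2,interpolation=2)
    for q in uv: cv2.circle(im,tuple(((q-o+.5)*2).astype(int).tolist()),1,(0,0,255),-1)
    ims.append(im)
cv2.imwrite('pics/b.png',np.hstack(ims))
E
```

```text
t: 6.6
tool_pos: [0.5063, -0.1104, 0.2575]
orientation: [-1.841, 0.598, -0.436]
force: [0.2, -2.1, 0.3]
opening: 0.0098
err tool cm [ 0.02  0.06 -0.03] deg [ 0.1 -0.3  0.5] t 6.6 F [ 0.2 -2.1  0.3] open 0.0098
TCP box [-17.1 -98.5 257.5] stay dir -136.78949965476633 tilt 0.3409909463595504
0 by hand [108.9  19.6 180.3]
79.9 by hand [ 54.  -31.9 207. ]
```

View pics/b.png

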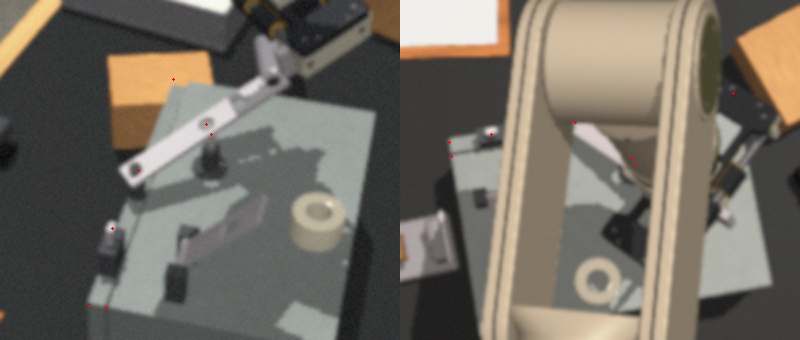

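The side view shows the stay's shut hole at (206,124) above the pin at (211,135), the pivot at (135,171) on the shut door and the staple at (112,228), all on the model points. Next I lower the stay.

Run:
```python
from plan import *
k=dict(r=188.5,h=15)
rows([finpose(0,PHI1,t,**k) for t in np.linspace(.34,0,17)[1:]],1)
```

```text
[[[1,0.02,0.47,-0.08,1.3,-0.3,0.5],[1,-0.0,0.4,-0.03,1.2,0.0,-0.0],[1,-0.0,0.4,-0.03,1.2,-0.0,0.0],[1,0.0,0.4,-0.03,1.2,0.0,0.0],[1,-0.0,0.4,-0.03,1.2,0.0,-0.0],[1,-0.0,0.4,-0.03,1.2,0.0,0.0],[1,-0.0,0.4,-0.03,1.2,0.0,0.0],[1,0.0,0.4,-0.03,1.2,0.0,-0.0]]]
[[[1,0.0,0.4,-0.03,1.2,-0.0,0.0],[1,-0.0,0.4,-0.03,1.2,0.0,0.0],[1,0.0,0.4,-0.03,1.2,-0.0,0.0],[1,0.0,0.4,-0.03,1.2,-0.0,0.0],[1,-0.0,0.4,-0.03,1.2,0.0,0.0],[1,-0.0,0.4,-0.03,1.2,0.0,0.0],[1,0.0,0.4,-0.03,1.2,-0.0,-0.0],[1,-0.0,0.4,-0.03,1.2,0.0,0.0]]]
```

```bash
python3 -m creep '[[[1,0,0.45,-0.06,1.3,-0.2,0.4],[1,0,0.4,-0.03,1.2,0,0],[1,0,0.4,-0.03,1.2,0,0],[1,0,0.4,-0.03,1.2,0,0],[1,0,0.4,-0.03,1.2,0,0],[1,0,0.4,-0.03,1.2,0,0],[1,0,0.4,-0.03,1.2,0,0],[1,0,0,0,0,0,0]]]'
python3 pv.py
python3 - <<'E'
from plan import *
k=dict(r=188.5,h=15)
rows([finpose(0,PHI1,t,**k) for t in np.linspace(.18,0,9)[1:]],1)
E
```

```text
t: 7.5
tool_pos: [0.5003, -0.119, 0.228]
orientation: [-1.683, 0.554, -0.465]
force: [-0.1, -0.4, 0.0]
opening: 0.0101
err tool cm [-0.   -3.03  0.47] deg [-9.3 -0.2  0. ] t 7.5 F [-0.1 -0.4  0. ] open 0.0101
TCP box [ -24.5 -105.8  228. ] stay dir -136.71254071902268 tilt 0.1778753480568363
0 by hand [108.6  19.6 179.9]
79.9 by hand [ 51.4 -34.3 194.1]
[[[1,-0.0,0.38,-0.04,1.2,-0.2,0.1],[1,0.0,0.42,-0.03,1.3,0.0,0.0],[1,-0.0,0.42,-0.03,1.3,0.0,-0.0],[1,-0.0,0.42,-0.03,1.3,0.0,0.0],[1,-0.0,0.42,-0.03,1.3,0.0,-0.0],[1,0.0,0.42,-0.03,1.3,0.0,0.0],[1,0.0,0.42,-0.03,1.3,-0.0,0.0],[1,-0.0,0.42,-0.03,1.3,0.0,-0.0]]]
```

```bash
python3 -m creep '[[[1,0,0.4,-0.04,1.2,-0.1,0],[1,0,0.4,-0.03,1.3,0,0],[1,0,0.4,-0.03,1.3,0,0],[1,0,0.4,-0.03,1.3,0,0],[1,0,0.4,-0.03,1.3,0,0],[1,0,0.4,-0.03,1.2,0,0],[1,0,0.3,-0.03,1,0,0],[1,0,0,0,0,0,0]]]'
python3 pv.py
```

```text
t: 8.3
tool_pos: [0.4963, -0.1235, 0.1981]
orientation: [-1.528, 0.502, -0.495]
force: [0.8, -0.3, -1.6]
opening: 0.0098
err tool cm [ 0.05 -5.92  1.51] deg [-18.6  -0.1  -0. ] t 8.3 F [ 0.8 -0.3 -1.6] open 0.0098
TCP box [ -29.2 -109.5  198.1] stay dir -136.60552932003594 tilt 0.015244185664277547
0 by hand [107.6  19.8 180.2]
79.9 by hand [ 49.5 -35.1 181.4]
```

```bash
python3 -m creep '[[[0.6,0,0,0,0,0,0],[0.6,0,0,0,0,0,0],[0.6,0,0,0,0,0,0],[0.6,0,0,0,0,0,0],[0.6,0,-2.5,0,0,0,0],[0.6,0,-4,0,0,0,0],[0.6,0,-4,0,0,0,0],[0.6,0,-3,-2,0,0,0]]]'
python3 - <<'E'
from plan import *
pts=[W(pivot(0)+[0,0,5]),W(stay(0,PHI1,0,79.9,5)),W(stay(0,PHI1,0,157.3,5)),W(stay(0,PHI1,0,191,36)),W([108,110,199])]
err(finpose(0,PHI1,0))
c=cam('side'); uv=proj(c,pts); o=proj(c,W([50,0,180]))[0].astype(int)-[100,95]
im=cv2.resize(cv2.cvtColor(c['frame'],4)[o[1]:o[1]+170,o[0]:o[0]+200],None,fx=3,fy=3,interpolation=2)
for q in uv: cv2.circle(im,tuple(((q-o+.5)*3).astype(int).tolist()),1,(0,0,255),-1)
cv2.imwrite('pics/c.png',im)
P=Bx(cloud(c).reshape(-1,3)); q=P[(P[:,2]>200)&(P[:,2]<290)&(abs(P[:,1]-110)<14)&(abs(P[:,0])<80)]
print('hasp',len(q),np.degrees(np.median(np.arctan2(q[:,2]-181,q[:,0]-45))),q[:,2].max())
q=P[(P[:,2]>179)&(P[:,2]<191)&(P[:,0]>-12)&(P[:,0]<100)&(abs(P[:,1]+(50-P[:,0])*.949+35)<14)];print('bar z',np.median(q[:,2]),np.polyfit(q[:,0],q[:,2],1))
E
```

```text
t: 9.1
tool_pos: [0.484, -0.1343, 0.332]
orientation: [-1.527, 0.508, -0.481]
force: [0.4, -0.9, 0.6]
opening: 0.0371
err tool cm [ 0.57 13.97  1.62] deg [ 1.   0.2 -0.7] t 9.1 F [ 0.4 -0.9  0.6] open 0.0371
hasp 296 130.23133735743502 259.9263638387594
bar z 184.62653257038886 [9.46201750e-03 1.84164594e+02]
```

View pics/c.png

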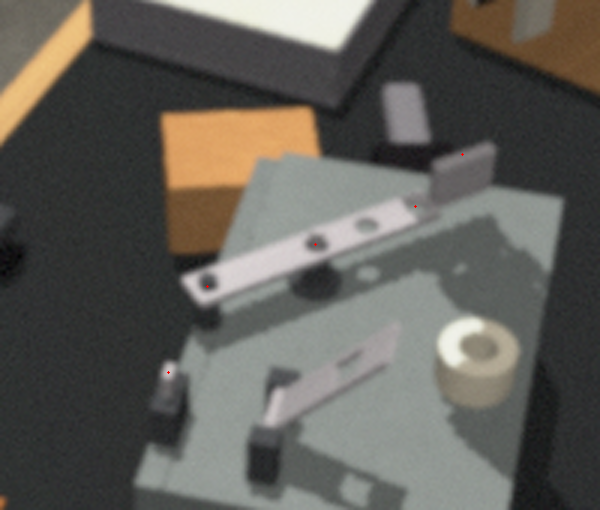

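The stay is seated flat with the pin showing in the shut hole at (316,243), and the hasp stands at 130°. Next I bring the closed fingers behind the hasp.

```bash
cat > hp.py <<'E'
from plan import *
RH=Rn.from_matrix(np.c_[-B[:,1],[0,0,-1],B[:,0]])
def hp(x,ztip,y=110): return W([x,y,ztip+11]),RH
def seq(*w,n=4,g=1):
    st=cur()[:2]; out=[]
    for k in w: l=line(hp(*k),n,st); out+=l; st=l[-1]
    rows(out,g)
E
python3 -c "
from hp import *
seq((-65,320),n=8);seq((-65,320),(-55,235),n=8)"
```

```text
[[[1,-2.27,0.06,1.8,0.1,5.4,0.0],[1,-2.43,0.07,1.58,0.1,5.4,0.0],[1,-2.57,0.07,1.34,0.1,5.4,0.0],[1,-2.69,0.08,1.09,0.1,5.4,0.0],[1,-2.78,0.08,0.83,0.1,5.4,0.0],[1,-2.85,0.08,0.56,0.1,5.4,0.0],[1,-2.89,0.08,0.29,0.1,5.4,0.0],[1,-2.9,0.09,0.01,0.1,5.4,0.0]]]
[[[1,-2.27,0.06,1.8,0.1,5.4,0.0],[1,-2.43,0.07,1.58,0.1,5.4,0.0],[1,-2.57,0.07,1.34,0.1,5.4,0.0],[1,-2.69,0.08,1.09,0.1,5.4,0.0],[1,-2.78,0.08,0.83,0.1,5.4,0.0],[1,-2.85,0.08,0.56,0.1,5.4,0.0],[1,-2.89,0.08,0.29,0.1,5.4,0.0],[1,-2.9,0.09,0.01,0.1,5.4,0.0]]]
[[[1,-0.0,1.06,0.13,0.0,0.0,0.0],[1,0.0,1.06,0.13,0.0,0.0,0.0],[1,-0.0,1.06,0.12,0.0,0.0,0.0],[1,0.0,1.06,0.13,0.0,0.0,0.0],[1,-0.0,1.06,0.13,0.0,0.0,-0.0],[1,-0.0,1.06,0.12,0.0,0.0,0.0],[1,0.0,1.06,0.13,0.0,-0.0,-0.0],[1,-0.0,1.06,0.13,0.0,0.0,0.0]]]
```

```bash
python3 -m creep '[[[1,-2.2,0,1.8,0.1,5.2,0],[1,-2.4,0.1,1.6,0.1,5.3,0],[1,-2.5,0.1,1.3,0.1,5.3,0],[1,-2.6,0.1,1.1,0.1,5.3,0],[1,-2.7,0.1,0.8,0.1,5.3,0],[1,-2.8,0.1,0.5,0.1,5.3,0],[1,-2.8,0.1,0.3,0.1,5.2,0],[1,0,0,0,0,0,0]]]'
python3 -c "
from hp import *
err(hp(-65,320)); seq((-55,235),n=8)"
```

```text
t: 9.95
tool_pos: [0.4316, 0.0596, 0.334]
orientation: [-1.326, 1.005, -1.018]
force: [-0.1, -0.7, -0.6]
opening: 0.0006
err tool cm [-2.83  0.28 -0.21] deg [-0.2  5.   0.4] t 9.95 F [-0.1 -0.7 -0.6] open 0.0006
[[[1,-0.35,1.1,0.1,-0.0,0.6,0.1],[1,-0.35,1.1,0.09,-0.0,0.6,0.1],[1,-0.35,1.1,0.09,-0.0,0.6,0.1],[1,-0.35,1.1,0.09,-0.0,0.6,0.1],[1,-0.35,1.1,0.08,-0.0,0.6,0.1],[1,-0.35,1.1,0.08,-0.0,0.6,0.1],[1,-0.35,1.1,0.08,-0.0,0.6,0.1],[1,-0.35,1.1,0.07,-0.0,0.6,0.1]]]
```

```bash
python3 -m creep '[[[1,-0.7,0.8,0.1,0,1.2,0],[1,-0.7,1.1,0.1,0,1.2,0.1],[1,-0.7,1.1,0.1,0,1.2,0.1],[1,-0.6,1.1,0.1,0,1.2,0.1],[1,0,1.3,0.1,0,0,0.1],[1,0,1.3,0.1,0,0,0],[1,0,1.2,0,0,0,0],[1,0,0.7,0,0,0,0]]]'
python3 -c "
from hp import *
err(hp(-55,235)); seq((60,235),n=16)"
```

```text
t: 10.75
tool_pos: [0.4339, 0.085, 0.245]
orientation: [-1.291, 1.059, -1.072]
force: [0.1, 0.7, -0.5]
opening: 0.0006
err tool cm [-0.33 -0.1  -0.12] deg [-0.4  0.8  0.2] t 10.75 F [ 0.1  0.7 -0.5] open 0.0006
[[[1,-0.01,-0.0,0.71,-0.0,0.1,0.0],[1,-0.01,-0.0,0.71,-0.0,0.1,0.0],[1,-0.01,-0.0,0.71,-0.0,0.1,0.0],[1,-0.01,-0.0,0.71,-0.0,0.1,0.0],[1,-0.01,-0.0,0.71,-0.0,0.1,0.0],[1,-0.01,-0.0,0.71,-0.0,0.1,0.0],[1,-0.01,-0.0,0.71,-0.0,0.1,0.0],[1,-0.01,-0.0,0.71,-0.0,0.1,0.0]]]
[[[1,-0.02,-0.0,0.71,-0.0,0.1,0.0],[1,-0.02,-0.0,0.71,-0.0,0.1,0.0],[1,-0.02,-0.0,0.71,-0.0,0.1,0.0],[1,-0.02,-0.0,0.71,-0.0,0.1,0.0],[1,-0.02,-0.0,0.71,-0.0,0.1,0.0],[1,-0.02,-0.01,0.71,-0.0,0.1,0.0],[1,-0.02,-0.01,0.71,-0.0,0.1,0.0],[1,-0.02,-0.01,0.71,-0.0,0.1,0.0]]]
```

```bash
python3 -m creep '[[[1,-0.1,0,0.7,0,0.2,0],[1,-0.1,0,0.7,0,0.2,0],[1,-0.1,0,0.7,0,0.2,0],[1,0,0,0.7,0,0.1,0],[1,0,0,0.7,0,0,0],[1,0,0,0.7,0,0,0],[1,0,0,0.7,0,0,0],[1,0,0,0.7,0,0,0]]]' && python3 -m creep '[[[1,0,0,0.7,0,0,0],[1,0,0,0.7,0,0,0],[1,0,0,0.7,0,0,0],[1,0,0,0.7,0,0,0],[1,0,0,0.7,0,0,0],[1,0,0,0.7,0,0,0],[1,0,0,0.7,0,0,0],[1,0,0,0,0,0,0]]]'
python3 -c "
from hp import *
err(hp(60,235))
seq((99,235),(118,214),(130,201),(134,188),n=6)
c=cam('side'); P=Bx(cloud(c).reshape(-1,3)); q=P[(P[:,2]>200)&(P[:,2]<290)&(abs(P[:,1]-110)<14)&(P[:,0]<160)&(P[:,0]>-50)]
o=proj(c,W([50,60,180]))[0].astype(int)-[100,105]
cv2.imwrite('pics/d.png',cv2.resize(cv2.cvtColor(c['frame'],4)[o[1]:o[1]+170,o[0]:o[0]+200],None,fx=3,fy=3,interpolation=2))
"
```

```text
t: 11.55
tool_pos: [0.4935, 0.0988, 0.2463]
orientation: [-1.285, 1.068, -1.082]
force: [-1.1, -0.2, 0.8]
opening: 0.0007
t: 12.35
tool_pos: [0.5465, 0.1084, 0.2456]
orientation: [-1.286, 1.069, -1.082]
force: [-0.2, -0.8, 0.4]
opening: 0.0001
err tool cm [-0.02 -0.04 -0.12] deg [-0.4  0.1  0.2] t 12.35 F [-0.2 -0.8  0.4] open 0.0001
[[[1,-0.0,-0.0,0.63,-0.1,0.0,0.0],[1,-0.0,-0.0,0.63,-0.1,0.0,0.0],[1,-0.0,-0.0,0.63,-0.1,0.0,0.0],[1,-0.0,-0.0,0.63,-0.1,0.0,0.0],[1,-0.0,-0.01,0.63,-0.1,0.0,0.0],[1,-0.0,-0.01,0.63,-0.1,0.0,0.0],[1,-0.0,0.35,0.32,0.0,0.0,0.0],[1,0.0,0.35,0.32,0.0,0.0,0.0]]]
[[[1,-0.0,0.35,0.32,0.0,0.0,0.0],[1,-0.0,0.35,0.32,0.0,0.0,0.0],[1,0.0,0.35,0.32,0.0,0.0,0.0],[1,-0.0,0.35,0.32,0.0,0.0,0.0],[1,0.0,0.22,0.2,0.0,0.0,0.0],[1,0.0,0.22,0.2,0.0,0.0,0.0],[1,-0.0,0.22,0.2,0.0,0.0,0.0],[1,0.0,0.22,0.2,0.0,0.0,0.0]]]
[[[1,0.0,0.22,0.2,0.0,0.0,0.0],[1,0.0,0.22,0.2,0.0,0.0,0.0],[1,0.0,0.22,0.07,0.0,0.0,0.0],[1,-0.0,0.22,0.07,0.0,0.0,0.0],[1,0.0,0.22,0.07,0.0,0.0,0.0],[1,0.0,0.22,0.07,0.0,0.0,0.0],[1,-0.0,0.22,0.07,0.0,0.0,0.0],[1,0.0,0.22,0.07,0.0,0.0,0.0]]]
```

View pics/d.png

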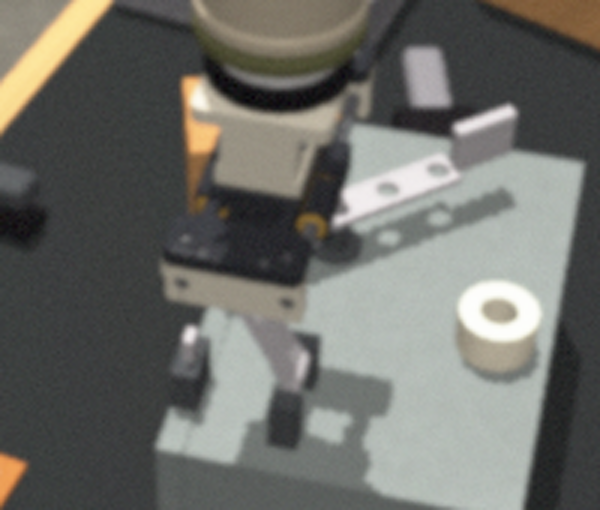

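The hasp is past vertical, leaning toward the staple (strap from (290,375) to (260,320)), with the fingers behind it. I carry on over and down.

```bash
python3 -m creep '[[[1,0,0,0.6,-0.1,0,0],[1,0,0,0.6,-0.1,0,0],[1,0,0,0.6,-0.1,0,0],[1,0,0,0.6,-0.1,0,0],[1,0,0,0.6,0,0,0],[1,0,0,0.6,0,0,0],[1,0,0.35,0.4,0,0,0],[1,0,0.35,0.4,0,0,0]]]' && python3 -m creep '[[[1,0,0.35,0.35,0,0,0],[1,0,0.35,0.35,0,0,0],[1,0,0.35,0.35,0,0,0],[1,0,0.3,0.3,0,0,0],[1,0,0.2,0.2,0,0,0],[1,0,0.2,0.2,0,0,0],[1,0,0.2,0.2,0,0,0],[1,0,0.2,0.2,0,0,0]]]'
python3 -c "
from hp import *
err(hp(126,205))
seq((133,200),(135,183),n=8)"
```

```text
t: 13.2
tool_pos: [0.5931, 0.1169, 0.2388]
orientation: [-1.292, 1.074, -1.079]
force: [-1.1, -0.4, -0.7]
opening: 0.0005
t: 14.0
tool_pos: [0.6161, 0.1211, 0.2148]
orientation: [-1.292, 1.074, -1.079]
force: [-0.1, -0.6, 0.2]
opening: 0.0006
err tool cm [-0.01 -0.12 -0.6 ] deg [0.  0.1 0.2] t 14.0 F [-0.1 -0.6  0.2] open 0.0006
[[[1,-0.0,0.05,0.01,0.0,0.0,0.0],[1,-0.0,0.05,0.01,0.0,0.0,0.0],[1,-0.0,0.05,0.01,0.0,0.0,0.0],[1,-0.0,0.05,0.01,0.0,0.0,0.0],[1,-0.0,0.05,0.01,0.0,0.0,0.0],[1,-0.0,0.05,0.01,0.0,0.0,0.0],[1,-0.0,0.05,0.01,0.0,0.0,0.0],[1,-0.0,0.05,0.01,0.0,0.0,0.0]]]
[[[1,0.0,0.21,0.03,0.0,0.0,0.0],[1,-0.0,0.21,0.03,0.0,0.0,0.0],[1,0.0,0.21,0.03,0.0,0.0,0.0],[1,0.0,0.21,0.03,0.0,0.0,0.0],[1,0.0,0.21,0.03,0.0,0.0,0.0],[1,0.0,0.21,0.03,0.0,0.0,0.0],[1,-0.0,0.21,0.03,0.0,0.0,0.0],[1,0.0,0.21,0.03,0.0,0.0,-0.0]]]
```

```bash
python3 -m creep '[[[1,0,0.25,0,0,0,0],[1,0,0.25,0,0,0,0],[1,0,0.25,0,0,0,0],[1,0,0.25,0,0,0,0],[1,0,0.25,0,0,0,0],[1,0,0.25,0,0,0,0],[1,0,0.25,0,0,0,0],[1,0,0.25,0,0,0,0]]]'
python3 -c "
from hp import *
err(hp(134,183))"
```

```text
t: 14.8
tool_pos: [0.6169, 0.1211, 0.1953]
orientation: [-1.29, 1.072, -1.08]
force: [-8.9, -1.6, 20.4]
opening: 0.0003
err tool cm [-0.02  0.13  0.13] deg [-0.1  0.1  0.2] t 14.8 F [-8.9 -1.6 20.4] open 0.0003
```

20 N at tip height 184 mm means the strap is on its stop. I back off and check.

```bash
python3 -m creep '[[[1,0,-0.5,0,0,0,0],[1,0,-2,0,0,0,0],[1,0,-4,0,0,0,0],[1,0,-4,0,0,0,0],[1,0,-3,-3,0,0,0],[1,0,0,-4.5,0,0,0],[1,0,0,-4.5,0,0,0],[1,0,0,-4.5,0,0,0]]]'
python3 - <<'E'
from hp import *
pts=[W(pivot(0)+[0,0,5]),W(stay(0,PHI1,0,79.9,5)),W(stay(0,PHI1,0,191,36)),W([108,110,199]),W([145,110,183])]
c=cam('side'); uv=proj(c,pts); o=proj(c,W([60,40,180]))[0].astype(int)-[100,85]
im=cv2.resize(cv2.cvtColor(c['frame'],4)[o[1]:o[1]+170,o[0]:o[0]+200],None,fx=3,fy=3,interpolation=2)
for q in uv: cv2.circle(im,tuple(((q-o+.5)*3).astype(int).tolist()),1,(0,0,255),-1)
cv2.imwrite('pics/e.png',im)
P=Bx(cloud(c).reshape(-1,3)); q=P[(P[:,2]>165)&(P[:,2]<230)&(abs(P[:,1]-110)<13)&(P[:,0]>118)&(P[:,0]<150)]
print('strap',len(q),np.median(q,0),q.min(0),q.max(0))
q=P[(P[:,2]>179)&(P[:,2]<191)&(P[:,0]>-12)&(P[:,0]<100)&(abs(P[:,1]+(50-P[:,0])*.949+35)<14)];print('bar z',np.median(q[:,2]),np.polyfit(q[:,0],q[:,2],1))
err(hp(0,300))
E
```

```text
t: 15.6
tool_pos: [0.4517, 0.0914, 0.3325]
orientation: [-1.294, 1.075, -1.078]
force: [-1.0, -0.3, 1.1]
opening: 0.0005
strap 158 [131.83757475 109.93768808 184.97996183] [118.16896673  97.16520831 179.74787108] [144.70448797 122.90508739 189.29059347]
bar z 184.8885191982816 [-7.53187938e-05  1.84910641e+02]
err tool cm [0.03 2.06 4.16] deg [0.4 0.1 0.2] t 15.65 F [ 0.2 -0.4  0.6] open 0.0005
```

View pics/e.png

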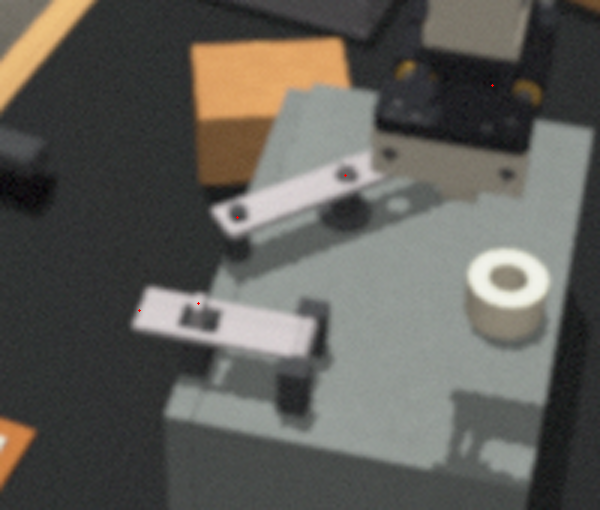

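The hasp lies flat with the staple through its slot at (198,308). The stay is on its pin at (346,174), the door is shut, the roll is in place and the gripper is well clear.

```bash
python3 -c "
from plan import *
print(robot.close_job())"
```

```text
the job is handed in; nothing more can be done
None
```

The box is closed up and the job was handed in at about 15.7 s of the 62 s allowed.

- **Stay and door:** I gripped the thumb fin and lifted the stay to about 0.34 rad. Then I drew the door shut while turning the stay toward the pin, and lowered the hole nearest the pivot over the pin.
- **Hasp:** I pushed it over from 2.27 rad with closed fingers and pressed it down until about 20 N showed it was on its stop.

**Last checks:**
- **Side-camera depth:** The bar's top is level at 184.9 mm. The hasp's top is at about 185 mm against 183 mm nominal, which is under 0.03 rad from flat.
- **Side picture:** It shows the pin in the shut hole, the staple through the hasp's slot, the door shut and the label roll in place. The gripper is clear of everything.
- **Arm pose at the stay's release:** It put the shut hole within about 1 mm of the pin and the door within about 0.005 rad of shut.

No check failed. I did not re-measure the bystanders or view the top camera at the end. The last picture does not show the tape dispenser or the scanner, and part of the stay was hidden behind the gripper.

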